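# Hold a vial in the touch mixer

## Robot

A 6-joint arm with a two-finger parallel gripper is mounted at the origin on a cart in front of the work surface, level with it; the furniture and walls round the work are solid. World frame = base frame: x ahead of the robot, y to its left, z up, the work surface at z = 0. Lengths are in mm, angles in rad, forces in N, time in s.
With the tool pointing down it reaches from about 325 to 775 mm from the base axis. Payload 5.5 kg.
Tool frame: the origin (TCP) lies at the very end of the fingers, on their centre line; the grasp point (between the pads) lies ctrl.hold_point_z behind it (ctrl.hold_point_z is the distance from the TCP to the grasp point, in mm); z points along the fingers, y is the line along which they close (so a half turn about z gives the same grasp; the last joint's range is limited). The gripper opens to 85 mm and grips with 20 to 120 N. Pads are 22 mm wide; open, the fingers measure 114 mm over their backs; the gripper's body (76 mm by 85 mm) begins 54 mm behind the grasp point. The pads swing forward as they close: fully open they stand 13 mm farther back than shut.
Start: joints at [-1.356, 0.091, 1.231, -0, 1.82, -0.057], TCP at [161.079, -577.988, 231.275] pointing down, gripper open.
Joint ranges: [-2.87, 2.87], [-0.86, 2.18], [0.17, 2.46], [-1.51, 4.65], [0.06, 2.69], [-2.65, 2.65]. Speed limits (rad/s): [2.57, 2.57, 3.01, 3.14, 3.14, 3.14].

## Interface

Orientations are given as a unit quaternion [w, x, y, z].
In Python, from plant import ctrl gives the robot as it stands.
- The arm moves only by the shell command python3 -m pendant 'ROWS' [FORCE]. ROWS is JSON, one flat list of numbers, 5 for each row, row after row: the shift along the tool's x, y, z in mm, then the turn about the tool's z in degrees, then the finger opening in mm, from 0 to 85.4. A call has exactly 10 rows; each row is the pose to reach, as a shift and turn from the pose commanded when the call began, along the tool's axes at that moment; what a row does not reach only later rows make up. A row lasts 1/8 s, in which the tool goes at most 62.5 mm and 10.7 degrees, less where a joint would pass 70% of its speed; a pose out of reach is approached as far as the arm can. A call with a gripper value outside its range is refused whole. The fingers move at their own pace and stop on an object; FORCE is the grip in N (left out, the last holds). Time passes only in rows, so rows that repeat a pose let the fingers close, or fill a call up. It gives the time, the measured TCP pose, the force, the opening and the grip force at its end, in the units of the state.
- ctrl.get_obs(): the state, without advancing time (a new reading comes with each control period).
- ctrl.grab_frame(name): name is "scene" or "top"; returns a dict with "pixels" (384x512x3 uint8, blue, green, red), "range_z" (384x512 float32, mm along the optical axis (not along the pixel's ray), 0 where there is no reading), "mtx" (3x3 intrinsics, pixels), "k1" (the pictures are not rectified: a ray, as slopes to the right and down, at radius r is drawn at 1 + k1 r^2 times it, then the intrinsics apply), "position" and "orientation" of the camera in the world. Camera axes: x right, y down, z forward; pixel columns grow to the right and rows downward; lengths in mm; the calibration is good to about 2 mm. A picture is of the moment at which its call begins.
- ctrl.hand_in(): hands the job in; it is judged then, once.
Trained networks look in the newest picture that a camera, given by its name, has taken for a name from the list of things; names that differ only in an ending like _2 or _b are one class to them, and where a whole thing is asked for, a point or a joint stands for the part that bears it (a point fixed in the world has none). Each returns a list of dicts, best first, with "confidence" (0 to 1); they miss things now and then, are a little off and sometimes report something else, mostly with a low value. They report only what shows in the picture. A call takes as long as a camera call.
- ctrl.search_frame(camera, name): "xy" ([column, row] in pixels, amid what is visible of it).
The state is a dict: "time_s": time; "qpos": joint angles; "joint_vel": joint speeds; "tau": joint torques, N m; "ee_pos": TCP position; "ee_rot": TCP orientation; "contact_force": force on the tool from outside, world axes, zero at the start; "wrist_torque": the same for the moment, N m; "opening": finger opening in mm; "finger_force": force on a finger pad.
Only numpy, scipy, OpenCV 4.12 (cv2) and the standard library are available. Lean on these libraries where they do the work, as an engineer would, in place of code of your own. Each camera call takes 0.05 s, during which the arm holds its last target. There are 200 camera calls.

## Task

Mix the sample in the touch mixer: first press down the raised end of its rocker switch all the way, which sets it to run on touch, then take the vial that stands alone at one end of the rack and stand it upright in the mixer's rubber cup. Press the cup down with the vial by about 4 mm, half of its sprung travel, never driving it onto its bottom stop, and finish while still holding the vial there with the cup pressed. Leave the other things where they are.

Things in the scene. Friction and masses are not known exactly. Their poses are not given: they have to be found in the camera images.
- mixer: small bench mixer, fixed, left or right of the middle: rounded white box on a grey base, 170 (x) x 130 (y) mm, level top 82 mm above the worktop. Origin at the centre of its underside, z up, -x its front (robot side), +y its left. On top: black rocker switch at x -44, y +20 mm; black speed knob at x -44, y -30 mm, 28 mm wide, 16 mm tall (not used); black rubber cup at the rear, axis x +40, y 0 mm
- mode_switch (a joint): black rocker in the mixer's top, 19 (x) by 29 mm (y), pivot line along the mixer's x, 86 mm above the worktop. 0 rad as found: right half (-y) level, left half (+y) sloping up, left edge 4 mm higher; 0.30 rad: left half pressed level, its stop (touch mode). About 2 N of friction at that edge; stays where it is left. The bezel is 2 mm lower than the level half
- switch_end (a point): point on the sloping left half of the rocker, 11.5 mm from its pivot line: 90 mm above the worktop as found, 86 mm when pressed level. Press straight down on it with shut fingers; it moves with the rocker
- cup_travel (a joint): how far the mixer's cup is pressed down: 0 m up at rest, 0.008 m on its bottom stop. The spring pushes up with 2.8 N at rest, growing by 0.7 N per mm: 5.6 N at 4 mm, 8.4 N at the stop
- cup_floor (a point): centre of the inner floor of the mixer's black rubber cup (moves with the cup): 101 mm above the worktop at rest. The bore is 19 mm wide for the lowest 10 mm, then flares to about 36 mm at the rim, 22 mm above the floor; outside 44 mm wide at the rim
- rack: blue tube rack, fixed, 82 (x) x 190 (y) x 55 mm (z), on the other side from the mixer, turned up to 0.35 rad. Origin at the centre of its underside. Two rows of six 18 mm holes at x -18 and +18 mm, y -75 to +75 mm by 30 mm; its floor is 3 mm thick
- sample_vial: the vial to mix: white, white cap, 82 mm tall, tube 15 mm wide, cap 18 mm wide (70 to 82 mm above its underside), about 25 g. Origin at the centre of its underside, z towards the cap. It stands upright, alone at the rack's left end in the front row (rack x -18, y +75 mm), on the rack's floor 3 mm above the worktop, so that 30 mm stick out above the rack
- spare_vial_1: an equal vial in the rack's right end (rack x -18, y -75 mm), to be left there; origin at its underside
- spare_vial_2: an equal vial near the rack's right end (rack x +18, y -45 mm), to be left there; origin at its underside
- beaker: small glass beaker, 59 mm wide, 71 mm tall, standing behind the work, to be left alone; origin at the centre of its underside
- dropper: amber dropper bottle, 33 mm wide, 94 mm tall, standing behind the work, to be left alone; origin at the centre of its underside
- marker: black marker pen, 13 x 128 mm, lying along x on the worktop between mixer and rack, to be left alone; origin under its middle

How it is judged:
By the outcome, as a careful person would: the job done as asked, in the order asked, and still so for the second after the job is handed in, while the arm keeps its last pose, push and grip.
It also fails if it takes over 64 s, if anything falls off the work surface, if the arm or the gripper's body presses on something with over 40 N, if the wrist force passes 120 N, or if a joint passes its speed limit or range.

## Working session

There is one attempt and no reset: what is moved stays moved. The work goes in short steps, Python scripts to look and compute and a shell command to move; the robot and the scene stay as the last step left them, time stands still between calls to the robot, and variables do not carry over. Pictures are saved under pics/ and viewed, at most 10 in all, crops included, and the job is handed in when it is done.

```bash
mkdir -p pics; ls; cat > h.py <<'E'
import numpy as np, cv2
from scipy.spatial.transform import Rotation as R
from plant import ctrl
def rot(q): return R.from_quat([q[1],q[2],q[3],q[0]]).as_matrix()
def rays(f):
    h,w=f["range_z"].shape; K=np.array(f["mtx"]); k=f["k1"]
    u,v=np.meshgrid(np.arange(w),np.arange(h))
    p=cv2.undistortPoints(np.stack([u,v],-1).reshape(-1,1,2).astype(float),K,np.array([k,0,0,0.])).reshape(h,w,2)
    return np.dstack([p,np.ones((h,w))])
def cloud(f):
    return (rays(f)*f["range_z"][...,None])@rot(f["orientation"]).T+np.array(f["position"])
def onplane(f,uv,z):
    p=cv2.undistortPoints(np.array(uv,float).reshape(1,1,2),np.array(f["mtx"]),np.array([f["k1"],0,0,0.])).ravel()
    d=rot(f["orientation"])@np.array([*p,1]); o=np.array(f["position"])
    return o+d*(z-o[2])/d[2]
E
python3 - <<'E'
from h import *
import pickle
print(ctrl.hold_point_z, ctrl.get_obs())
for c in("top","scene"):
    f=ctrl.grab_frame(c); cv2.imwrite(f"pics/{c}1.png",f["pixels"]); pickle.dump(f,open(c+".pkl","wb"))
    P=cloud(f); print(c,f["position"],f["k1"])
    for n in("mixer","mode_switch","switch_end","cup_floor","rack","sample_vial","beaker","dropper","marker"):
        for d in ctrl.search_frame(c,n)[:3]:
            x,y=map(round,map(float,d["xy"])); print(n,round(d["confidence"],2),(x,y),P[y,x].round())
E
```

```text
pics
18.700000000000003 {'time_s': 0.0, 'qpos': array([-1.35570590e+00,  9.18624841e-02,  1.23192539e+00,  6.80611434e-06,
        1.81977135e+00, -5.67236998e-02]), 'joint_vel': array([ 2.55135949e-04, -2.20398335e-04,  6.32517201e-04,  2.50026412e-05,
       -2.41595956e-03, -1.35490940e-03]), 'tau': array([-1.53802480e-04, -4.58724833e+01, -4.18028677e+01, -1.40490779e-04,
        1.15910554e-02,  2.22456566e-05]), 'ee_pos': array([ 161.01357875, -577.69657029,  230.12637835]), 'ee_rot': array([-9.80464902e-04,  9.90778250e-01,  1.35489826e-01, -7.44898574e-05]), 'contact_force': array([ 0.38871875, -0.45523047, -0.59311119]), 'wrist_torque': array([-0.00387448,  0.03738302,  0.01564068]), 'finger_force': 0.0, 'opening': 85.36113138728362}
top [ 503.07473945   68.70300274 1209.78522207] -0.01488475067262011
mixer 0.94 (327, 220) [ 549. -128.   82.]
mixer 0.34 (216, 149) [747. 196.  65.]
mode_switch 0.64 (324, 237) [ 501. -119.   86.]
mode_switch 0.36 (191, 211) [563. 256.  87.]
switch_end 0.61 (325, 239) [ 496. -122.   90.]
cup_floor 0.46 (322, 206) [ 587. -111.  100.]
rack 0.56 (323, 220) [ 549. -116.   84.]
sample_vial 0.53 (193, 213) [558. 251.  84.]
sample_vial 0.35 (323, 205) [ 590. -113.  103.]
beaker 0.78 (248, 145) [776. 105.   4.]
dropper 0.66 (219, 148) [754. 189.  50.]
marker 0.52 (268, 235) [502.  35.  -1.]
scene [  71.71162407 -366.87652943  803.61687172] 0.003889998005770628
mixer 0.56 (299, 262) [ 530. -148.   84.]
cup_floor 0.82 (300, 233) [ 588. -112.  103.]
rack 0.85 (197, 210) [543. 185.  24.]
beaker 0.69 (273, 171) [757.  83.  70.]
dropper 0.77 (242, 166) [744. 185.  44.]
marker 0.72 (212, 208) [539. 121.  78.]
marker 0.62 (228, 253) [488.  28.  17.]
marker 0.55 (239, 164) [742. 196.  48.]
```

```bash
python3 - <<'E'
import cv2
t=cv2.imread("pics/top1.png")[120:300,150:390]; cv2.imwrite("pics/topc.png",cv2.resize(t,None,fx=3.3,fy=3.3,interpolation=cv2.INTER_CUBIC))
t=cv2.imread("pics/scene1.png")[140:320,150:390]; cv2.imwrite("pics/scenec.png",cv2.resize(t,None,fx=3.3,fy=3.3,interpolation=cv2.INTER_CUBIC))
E
```

```text
(no output)
```

View pics/topc.png

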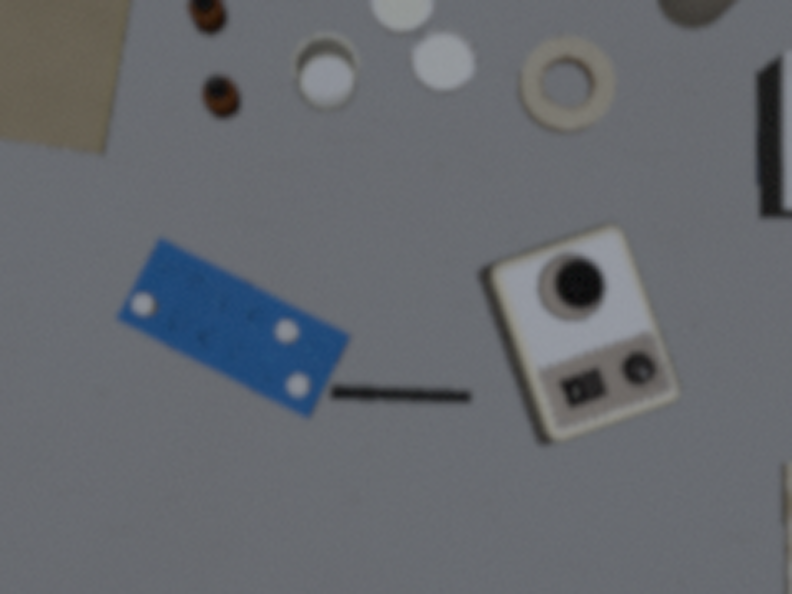

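View pics/scenec.png

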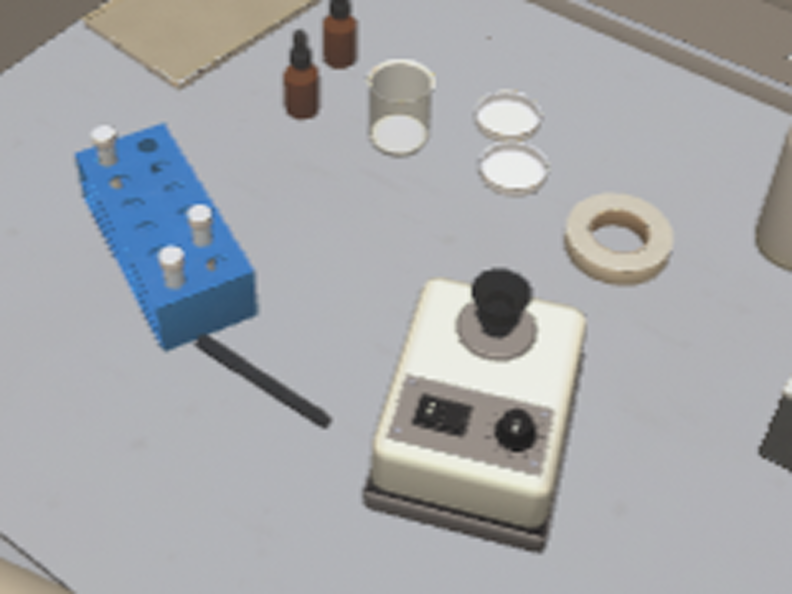

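The top crop shows the sample vial alone at the rack's left end (full-frame px ~193,212). The mixer is on the right with its cup at ~(324,206) and its rocker at ~(326,237). The scene crop agrees. Next I'll measure the poses from depth.

```bash
cat > meas.py <<'E'
from h import *
import pickle
def rect(Q):
    (c,s,a)=cv2.minAreaRect(Q[:,:2].astype(np.float32)); return np.round(c,1),np.round(s,1),round(a,2)
for c in("top","scene"):
    f=pickle.load(open(c+".pkl","rb")); P=cloud(f); X=P.reshape(-1,3)
    def box(x0,x1,y0,y1,z0,z1):
        m=(X[:,0]>x0)&(X[:,0]<x1)&(X[:,1]>y0)&(X[:,1]<y1)&(X[:,2]>z0)&(X[:,2]<z1); return X[m]
    print(c)
    Q=box(430,680,-260,-20,76,87); print("mixer top",len(Q),np.median(Q[:,2]),rect(Q))
    Q=box(430,680,-260,-20,20,87); print("mixer all",len(Q),rect(Q))
    Q=box(430,680,50,300,50,60); print("rack",len(Q),np.median(Q[:,2]),rect(Q))
    Q=box(540,640,-170,-60,116,128); print("rim",len(Q),Q.mean(0),rect(Q))
    for n,g in(("sample",(558,253)),):
        Q=box(530,590,220,285,78,92); print(n,len(Q),Q.mean(0),rect(Q))
    # all caps
    Q=box(430,680,50,300,78,92)
    import scipy.cluster.hierarchy as H
    if len(Q)>3:
        l=H.fcluster(H.linkage(Q[:,:2]),15,"distance")
        for i in set(l): print("cap",(l==i).sum(),Q[l==i].mean(0).round(1),rect(Q[l==i]))
    Q=box(470,520,-150,-95,86,95); print("switch hi",len(Q),Q.mean(0).round(1))
    Q=box(450,520,-210,-150,92,105); print("knob",len(Q),Q.mean(0).round(1),rect(Q))
    for uv in [(193.3,212.1)]: 
        if c=="top": print("ray cap",onplane(f,uv,85))
E
python3 meas.py
```

```text
top
mixer top 1944 82.2858226757694 (array([ 549.5, -129.1]), array([160.9, 122.4]), 20.71)
mixer all 2276 (array([ 549.8, -127.5]), array([169.3, 127.5]), 20.29)
rack 1462 54.839375748591806 (array([546.1, 176.9]), array([190.1,  81.8]), 64.38)
rim 117 [ 588.92107929 -115.56601862  121.36085727] (array([ 587.5, -115.5]), array([41. , 39.4]), 47.17)
sample 35 [562.28583158 251.56599565  84.88751996] (array([562.1, 251.5]), array([14.3, 16.8]), 3.28)
cap 35 [562.3 251.6  84.9] (array([562.1, 251.5]), array([14.3, 16.8]), 3.28)
cap 34 [497.3 116.9  85.3] (array([497.3, 117.5]), array([16.8, 14.2]), 1.33)
cap 33 [543.1 127.9  85.6] (array([543.2, 129. ]), array([14.2, 16.9]), 1.27)
switch hi 81 [ 499.6 -124.    88.1]
knob 28 [ 515.5 -172.3   98.3] (array([ 515.2, -171.9]), array([ 8.3, 19.2]), 1.58)
ray cap [560.43119758 249.9708931   85.        ]
scene
mixer top 2452 83.70509184011803 (array([ 548.3, -130.3]), array([161.5, 120.8]), 20.44)
mixer all 3426 (array([ 546.2, -131. ]), array([165.8, 129.7]), 20.62)
rack 1296 56.45108580827099 (array([544.6, 175.3]), array([194. ,  82.8]), 64.69)
rim 156 [ 590.05707103 -113.63503812  122.01560733] (array([ 586.9, -115.7]), array([41.9, 40. ]), 85.2)
sample 39 [559.39263234 249.05431046  85.54621131] (array([560.2, 250.4]), array([19.6, 17.6]), 19.44)
cap 39 [559.4 249.1  85.5] (array([560.2, 250.4]), array([19.6, 17.6]), 19.44)
cap 46 [540.1 125.8  84.8] (array([540.5, 127.2]), array([17.6, 17.8]), 5.18)
cap 46 [494.3 113.9  85.5] (array([496. , 116.1]), array([17.5, 17.4]), 60.03)
switch hi 173 [ 498.8 -124.5   88.1]
knob 63 [ 513.4 -174.7   98. ] (array([ 513.4, -174.2]), array([12.9, 21.4]), 0.01)
```

```bash
cat >> h.py <<'E'
def delta(t,yaw=None):
    o=ctrl.get_obs(); M=rot(o["ee_rot"]); s=M.T@(np.array(t,float)-o["ee_pos"])
    y=np.degrees(np.arctan2(M[1,0],M[0,0]))
    print("t",round(o["time_s"],2),"pos",o["ee_pos"].round(1),"yaw",round(y,2),"F",o["contact_force"].round(1),"shift",s.round(1),"turn",None if yaw is None else round((y-yaw+180)%360-180,1))
E
python3 -c "
from h import *
a=np.radians(20.5);c=np.array([549,-129.5]);r=np.array([[np.cos(a),-np.sin(a)],[np.sin(a),np.cos(a)]])
print(c+r@[-44,31.5],c+r@[40,0],c+r@[-44,33])
p=c+r@[-44,32]
delta([*p,150],110.5)"
```

```text
[ 496.75489116 -115.40395081] [ 586.46688757 -115.49170475] [ 496.22958009 -113.99894253]
t 1.0 pos [ 161.1 -578.   231.3] yaw 15.57 F [-0.4  0.3 -0.1] shift [ 447.5 -356.    81.3] turn -94.9
```

```bash
python3 -m pendant '[45,-36,0,-10,0, 90,-71,0,-20,0, 134,-107,0,-30,0, 179,-142,0,-40,0, 224,-178,0,-50,0, 269,-214,0,-60,0, 313,-249,20,-70,0, 358,-285,40,-80,0, 403,-320,60,-90,0, 447.5,-356,81.3,-94.9,0]' 40; python3 -c "
from h import *
delta([496.6,-114.9,150],110.5)"
```

```text
time_s: 2.25
ee_pos: [497.6, -113.3, 149.8]
ee_rot: [0.001, 0.569, 0.823, 0.0]
contact_force: [1.2, -1.2, -0.1]
opening: 0.1
finger_force: 0.0
t 2.25 pos [ 497.6 -113.3  149.8] yaw 110.69 F [ 1.2 -1.2 -0.1] shift [-1.2 -1.5 -0.2] turn 0.2
```

```bash
python3 -m pendant '[0,0,25,0,0, 0,0,45,0,0, 0,0,54,0,0, 0,0,56,0,0, 0,0,58,0,0, 0,0,60,0,0, 0,0,62,0,0, 0,0,63,0,0, 0,0,64,0,0, 0,0,64,0,0]'; python3 -c "
from h import *
delta([496.6,-114.9,85.5],110.5)"
```

```text
time_s: 3.5
ee_pos: [496.7, -114.8, 86.1]
ee_rot: [0.0, 0.57, 0.822, 0.0]
contact_force: [-0.8, 0.8, 3.1]
opening: -0.1
finger_force: 1.1
t 3.5 pos [ 496.7 -114.8   86.1] yaw 110.48 F [-0.8  0.8  3.1] shift [-0.1 -0.2  0.6] turn -0.0
```

```bash
python3 -m pendant '[0,0,0.5,0,0, 0,0,0.5,0,0, 0,0,1,0,0, 0,0,1,0,0, 0,0,1.3,0,0, 0,0,1.3,0,0, 0,0,1.3,0,0, 0,0,1.3,0,0, 0,0,1.3,0,0, 0,0,1.3,0,0]'
```

```text
time_s: 4.75
ee_pos: [496.7, -114.8, 85.9]
ee_rot: [0.0, 0.57, 0.822, 0.0]
contact_force: [-3.4, 2.0, 8.8]
opening: -0.0
finger_force: 4.3
```

```bash
python3 -m pendant '[0,0,-50,0,0, 0,0,-95,0,0, 45,25,-95,0,20, 96,57,-95,0,60, 148,87,-95,0,60, 200,118,-95,0,60, 255,150,-95,0,60, 300,176,-95,0,60, 320,188.5,-95,0,60, 320,188.5,-95,0,60]'; python3 - <<'E'
from h import *
import pickle
for c in("top","scene"):
    f=ctrl.grab_frame(c); pickle.dump(f,open(c+"2.pkl","wb"))
    P=cloud(f);X=P.reshape(-1,3)
    if c=="scene": cv2.imwrite("pics/sw2.png",cv2.resize(f["pixels"][170:310,190:400],None,fx=3.8,fy=3.8,interpolation=cv2.INTER_CUBIC))
    a=np.radians(20.5);L=(X[:,:2]-[549,-129.5])@np.array([[np.cos(a),-np.sin(a)],[np.sin(a),np.cos(a)]])
    for y in range(6,36,4):
        m=(abs(L[:,0]+44)<6)&(abs(L[:,1]-y)<2)&(X[:,2]>70); print(y,X[m,2].mean().round(1),end="; ")
    g=pickle.load(open(c+".pkl","rb"));X0=cloud(g).reshape(-1,3)
    print(); 
    for y in range(6,36,4):
        m=(abs(L[:,0]+44)<6)&(abs(L[:,1]-y)<2)&(X[:,2]>70); print(y,X0[m,2].mean().round(1),end="; ")
    print()
delta([561.2,251,180],110.5)
E
```

```text
time_s: 6.0
ee_pos: [561.0, 252.1, 178.3]
ee_rot: [-0.0, 0.569, 0.822, -0.001]
contact_force: [-0.1, 0.1, 0.1]
opening: 59.9
finger_force: 0.0
6 89.4; 10 89.7; 14 88.9; 18 86.4; 22 86.3; 26 86.3; 30 85.9; 34 83.7; 
6 85.1; 10 85.7; 14 86.2; 18 87.3; 22 86.7; 26 88.9; 30 90.3; 34 86.3; 
6 90.4; 10 90.6; 14 89.9; 18 88.5; 22 87.1; 26 88.1; 30 88.0; 34 86.8; 
6 86.9; 10 88.2; 14 87.7; 18 88.3; 22 89.1; 26 89.4; 30 91.0; 34 89.1; 
t 6.1 pos [561.2 250.1 179. ] yaw 110.47 F [0.2 0.3 0.6] shift [ 0.8  0.3 -1. ] turn -0.0
```

View pics/sw2.png

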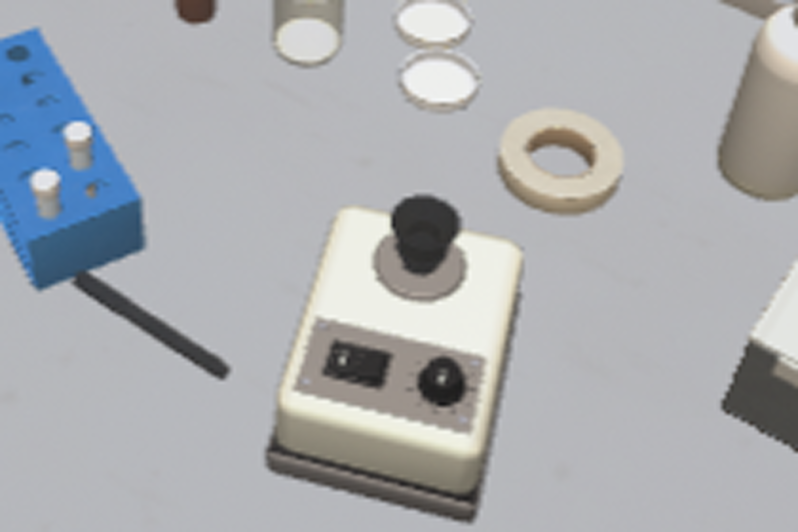

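The rocker, at crop ~(357,365), now slopes the other way: the left half is level at 86 mm and the right half is raised. Now I'll grasp the vial.

```bash
python3 -m pendant '[0,0,40,0,60, 0,0,80,0,60, 0,0,105,0,60, 0,0,119.5,0,60, 0,0,119.5,0,60, 0,0,119.5,0,40, 0,0,119.5,0,25, 0,0,119.5,0,0, 0,0,119.5,0,0, 0,0,119.5,0,0]' 50; python3 -c "
from h import *
delta([561.2,251,60],110.5)"
```

```text
time_s: 7.35
ee_pos: [561.9, 251.1, 61.7]
ee_rot: [0.001, 0.57, 0.822, 0.001]
contact_force: [-1.0, -0.8, 5.7]
opening: 16.3
finger_force: 48.7
t 7.35 pos [561.9 251.1  61.7] yaw 110.48 F [-1.  -0.8  5.7] shift [ 0.2 -0.7  1.7] turn -0.0
```

```bash
python3 -m pendant '[0,0,0,0,0, 0,0,-10,0,0, 0,0,-30,0,0, 0,0,-60,0,0, 0,0,-100,0,0, 0,0,-130,0,0, 0,0,-150,0,0, 0,0,-155,0,0, 0,0,-155,0,0, 0,0,-155,0,0]'; python3 - <<'E'
from h import *
a=np.radians(20.5);p=[586.6,-115.5,215]
delta(p,110.5)
for c in("top","scene"):
    f=ctrl.grab_frame(c); P=cloud(f);X=P.reshape(-1,3)
    if c=="scene": cv2.imwrite("pics/v3.png",cv2.resize(f["pixels"][60:240,120:330],None,fx=3.3,fy=3.3,interpolation=cv2.INTER_CUBIC))
    m=(np.hypot(X[:,0]-561,X[:,1]-251)<25)&(X[:,2]>140)&(X[:,2]<200)
    for z in range(140,240,6):
        n=(np.hypot(X[:,0]-561,X[:,1]-251)<25)&(abs(X[:,2]-z)<3)
        if n.sum()>2: print(c,z,n.sum(),X[n].mean(0).round(1),np.ptp(X[n],axis=0).round(1))
E
```

```text
time_s: 8.6
ee_pos: [560.8, 250.6, 213.3]
ee_rot: [-0.001, 0.57, 0.822, -0.001]
contact_force: [1.4, -0.1, -0.6]
opening: 16.4
finger_force: 48.7
t 8.6 pos [560.8 250.6 213.3] yaw 110.47 F [ 1.4 -0.1 -0.6] shift [-352.  -103.8   -1.4] turn -0.0
scene 158 6 [559.  245.3 159.5] [11.6  2.7  2.6]
scene 164 12 [555.6 247.3 164.2] [10.9 11.9  5.6]
scene 170 10 [556.7 246.8 170. ] [11.3 10.   5.5]
scene 176 14 [556.8 247.2 176.1] [13.6  9.7  5.7]
scene 182 7 [556.6 248.  181.9] [13.6 14.1  4.3]
scene 188 13 [556.  246.9 187.1] [ 8.2 13.   4.6]
scene 194 13 [557.9 246.  194.3] [12.1  9.6  5.7]
scene 200 11 [555.6 247.6 200.1] [ 8.2 11.6  5.9]
scene 206 10 [557.1 246.2 205.9] [11.   7.7  5. ]
scene 212 3 [548.  248.3 214.9] [ 6.  14.8  0.2]
scene 218 15 [562.2 242.8 218.5] [27.3 16.7  5.9]
scene 224 23 [554.1 241.8 224.7] [37.1 15.9  5.2]
scene 230 26 [555.1 241.3 230.3] [37.7 13.5  5.3]
scene 236 28 [555.  241.  236.1] [38.5 14.4  5. ]
```

View pics/v3.png

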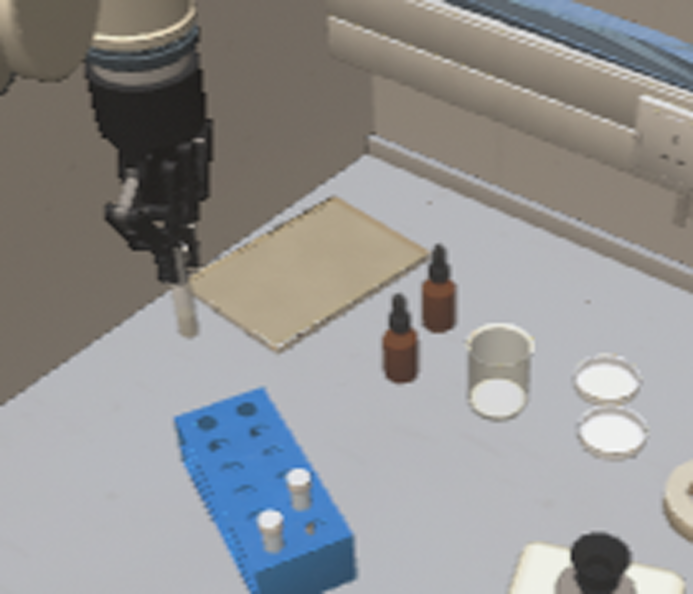

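The picture shows the vial (crop ~185,300) hanging upright in the grip, with the other things undisturbed. Carrying it to above the cup.

```bash
python3 -m pendant '[-25,-7,0,0,0, -70,-21,0,0,0, -115,-34,0,0,0, -165,-49,0,0,0, -215,-64,0,0,0, -262,-77,0,0,0, -305,-90,0,0,0, -335,-99,0,0,0, -352,-104,0,0,0, -352,-104,0,0,0]'; python3 - <<'E'
from h import *
delta([586.6,-115.5,195],110.5)
for c in("top","scene"):
    f=ctrl.grab_frame(c); P=cloud(f);X=P.reshape(-1,3)
    if c=="scene": cv2.imwrite("pics/c4.png",cv2.resize(f["pixels"][130:280,220:390],None,fx=3.9,fy=3.9,interpolation=cv2.INTER_CUBIC))
    for z in range(110,215,6):
        n=(np.hypot(X[:,0]-586,X[:,1]+115)<30)&(abs(X[:,2]-z)<3)
        if n.sum()>2: print(c,z,n.sum(),np.median(X[n],axis=0).round(1),X[n].mean(0).round(1),np.ptp(X[n],axis=0).round(1))
    print(ctrl.search_frame(c,"sample_vial")[:2],ctrl.search_frame(c,"cup_floor")[:2])
E
```

```text
time_s: 9.95
ee_pos: [586.8, -115.9, 214.6]
ee_rot: [-0.001, 0.571, 0.821, -0.0]
contact_force: [-0.2, 0.8, -0.8]
opening: 16.0
finger_force: 48.8
t 9.95 pos [ 586.8 -115.9  214.6] yaw 110.39 F [-0.2  0.8 -0.8] shift [ 0.4 -0.  19.6] turn -0.1
top 110 3 [ 594.5 -111.4  111.8] [ 590.  -109.5  111.6] [19.5  5.7  0.9]
top 116 22 [ 589.7 -106.8  116. ] [ 589.1 -106.9  116. ] [27.7 19.1  5.8]
top 122 32 [ 592.  -104.   121.9] [ 590.  -104.3  121.8] [38.7 19.9  5.1]
top 128 7 [595.8 -98.  126.6] [593.1 -98.3 126.5] [27.6  8.2  1.8]
[] []
scene 110 33 [ 588.8 -117.6  109.9] [ 585.5 -117.1  110. ] [26.1 23.6  5.9]
scene 116 44 [ 592.9 -110.3  116.1] [ 590.4 -112.3  116.3] [31.  24.9  5.7]
scene 122 95 [ 594.3 -112.   122.8] [ 591.3 -113.1  122.4] [41.8 40.4  5.9]
scene 128 33 [ 583.4 -118.5  125.8] [ 584.8 -118.   125.9] [39.1 39.5  2.6]
scene 158 4 [ 580.9 -117.2  159.8] [ 581.9 -117.1  159.8] [6.2 6.6 2.4]
scene 164 11 [ 581.2 -116.4  163.5] [ 581.5 -115.5  163.8] [ 8.3 13.3  5.2]
scene 170 13 [ 580.3 -115.3  168.9] [ 581.1 -115.8  169.8] [10.  10.7  5.4]
scene 176 13 [ 581.3 -117.4  176.2] [ 581.9 -116.2  176.1] [ 8.5 12.3  5.7]
scene 182 14 [ 580.1 -114.5  182.9] [ 580.8 -114.5  182.4] [ 7.9 13.2  5.2]
scene 188 14 [ 580.8 -116.7  187.8] [ 582.2 -115.8  188.1] [12.1 12.7  5.2]
scene 194 10 [ 580.1 -116.8  193.8] [ 581.2 -116.   194.2] [10.4 10.6  4.4]
scene 200 18 [ 581.1 -116.   200.1] [ 581.5 -115.5  200.2] [ 8.5 12.3  5.9]
scene 206 8 [ 581.2 -116.1  205.4] [ 581.6 -115.2  205.5] [ 4.2 11.4  3.6]
[{'xy': [305.5, 209.7], 'confidence': 0.61}] [{'xy': [303.4, 232.1], 'confidence': 0.65}]
```

View pics/c4.png

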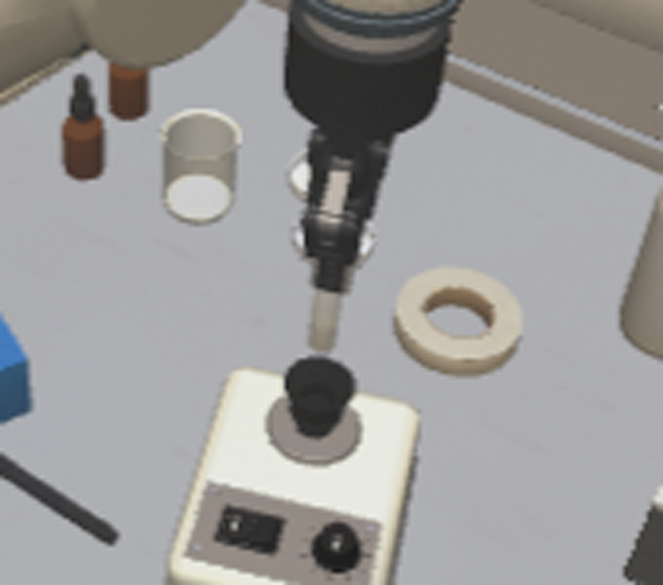

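The vial (crop ~322,320) is in line with the cup centre (~319,378). Lowering it into the flare first.

```bash
python3 -m pendant '[0,0,10,0,0, 0,0,20,0,0, 0,0,28,0,0, 0,0,34,0,0, 0,0,38,0,0, 0,0,41,0,0, 0,0,44,0,0, 0,0,47,0,0, 0,0,49,0,0, 0,0,49,0,0]'; python3 -c "
from h import *
delta([586.6,-115.5,160],110.5)"
```

```text
time_s: 11.5
ee_pos: [586.9, -115.3, 166.0]
ee_rot: [-0.0, 0.57, 0.822, -0.0]
contact_force: [-0.2, -0.6, -0.1]
opening: 16.4
finger_force: 48.8
t 11.5 pos [ 586.9 -115.3  166. ] yaw 110.47 F [-0.2 -0.6 -0.1] shift [-0.1 -0.3  6. ] turn -0.0
```

```bash
python3 -m pendant '[0,0,1,0,0, 0,0,2,0,0, 0,0,3,0,0, 0,0,4,0,0, 0,0,4.5,0,0, 0,0,5,0,0, 0,0,5,0,0, 0,0,5,0,0, 0,0,5,0,0, 0,0,5,0,0]'
```

```text
time_s: 12.75
ee_pos: [586.9, -115.3, 161.2]
ee_rot: [0.0, 0.57, 0.822, 0.0]
contact_force: [-0.1, -0.6, -0.0]
opening: 16.3
finger_force: 48.8
```

```bash
python3 -m pendant '[0,0,0.5,0,0, 0,0,1,0,0, 0,0,1.5,0,0, 0,0,2,0,0, 0,0,2,0,0, 0,0,2,0,0, 0,0,2,0,0, 0,0,2,0,0, 0,0,2,0,0, 0,0,2,0,0]'
```

```text
time_s: 14.0
ee_pos: [587.0, -115.3, 159.2]
ee_rot: [0.0, 0.57, 0.822, 0.0]
contact_force: [0.1, -1.1, 2.6]
opening: 16.8
finger_force: 48.8
```

```bash
python3 -m pendant '[0,0,0.5,0,0, 0,0,1,0,0, 0,0,1,0,0, 0,0,1,0,0, 0,0,1,0,0, 0,0,1,0,0, 0,0,1,0,0, 0,0,1,0,0, 0,0,1,0,0, 0,0,1,0,0]'
```

```text
time_s: 15.25
ee_pos: [586.9, -115.3, 158.2]
ee_rot: [-0.0, 0.57, 0.822, 0.0]
contact_force: [-0.9, 0.2, 2.7]
opening: 16.0
finger_force: 48.9
```

```bash
cat > f.py <<'E'
from h import *
F=[];Z=[]
for i in range(10):
    ctrl.grab_frame("top"); o=ctrl.get_obs(); F.append(o["contact_force"]);Z.append(o["ee_pos"])
print(o["time_s"],np.mean(F,0).round(2),np.std(F,0).round(2),np.mean(Z,0).round(2))
E
python3 f.py; python3 -m pendant '[0,0,0.5,0,0, 0,0,1,0,0, 0,0,1.5,0,0, 0,0,1.5,0,0, 0,0,1.5,0,0, 0,0,1.5,0,0, 0,0,1.5,0,0, 0,0,1.5,0,0, 0,0,1.5,0,0, 0,0,1.5,0,0]'; python3 f.py
```

```text
15.75 [-0.72 -0.2   2.98] [0.54 0.5  0.5 ] [ 586.95 -115.34  158.19]
time_s: 17.0
ee_pos: [587.0, -115.3, 156.7]
ee_rot: [0.0, 0.57, 0.822, 0.0]
contact_force: [-1.7, -0.4, 4.3]
opening: 16.4
finger_force: 48.9
17.5 [-0.57 -0.29  4.31] [0.59 0.25 0.66] [ 586.95 -115.35  156.7 ]
```

```bash
python3 -m pendant '[0,0,0.5,0,0, 0,0,1,0,0, 0,0,1.5,0,0, 0,0,1.8,0,0, 0,0,1.8,0,0, 0,0,1.8,0,0, 0,0,1.8,0,0, 0,0,1.8,0,0, 0,0,1.8,0,0, 0,0,1.8,0,0]'; python3 f.py; python3 f.py; python3 - <<'E'
from h import *
f=ctrl.grab_frame("scene"); X=cloud(f).reshape(-1,3)
cv2.imwrite("pics/end.png",cv2.resize(f["pixels"][130:290,170:390],None,fx=3.5,fy=3.5,interpolation=cv2.INTER_CUBIC))
E
```

```text
time_s: 18.75
ee_pos: [587.0, -115.4, 155.1]
ee_rot: [0.0, 0.57, 0.822, 0.0]
contact_force: [-1.2, -1.5, 4.7]
opening: 16.5
finger_force: 49.0
19.25 [-0.82 -0.19  5.51] [0.59 0.25 0.28] [ 586.97 -115.38  155.09]
19.75 [-0.5   0.03  5.05] [0.47 0.42 0.53] [ 586.97 -115.38  155.08]
```

View pics/end.png

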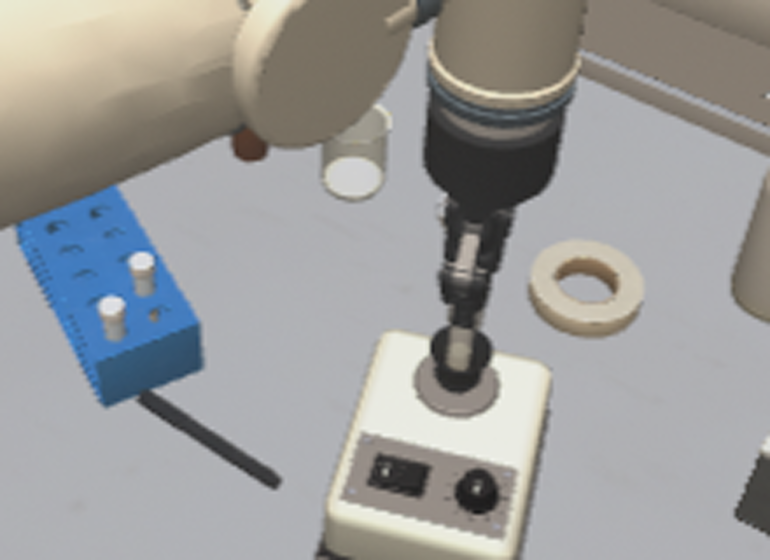

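The vial stands in the cup (crop ~460,350), the cup is lower, and the rocker (crop ~400,475) is still pressed. A mean force of about 5.3 N plus the vial's weight corresponds to roughly 3.9 mm of travel.

```bash
python3 -c "
from plant import ctrl
print(ctrl.hand_in())"
```

```text
the job is handed in; nothing more can be done
None
```

I set the rocker to touch mode, then stood the sample vial upright in the cup and handed in at about 20 s with it still held and the cup pressed about 3.9 mm (estimated from the force reading); the other things looked undisturbed.

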